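# Draw the slide carrier out from under the hood's lip and move it to the tray

## Task

The slide carrier is bolted in under the rear lip of the light hood. Draw the hood's front bolt fully open, pull the carrier straight forward along the deck until it is out from under the lip, then lift it out, keeping it level, and set it down (do not drop it) flat inside the rim of the low tray. Let go of it, then push the bolt fully shut again; leave everything else where it stands.

Things in the scene. Friction and masses are not known exactly. Their poses are not given: they have to be found in the camera images.
- hood_deck (a point): light hood, a white shell on a grey base 200 (x) x 180 (y) mm, fixed, its open front towards the robot's right. Point: on its deck (20 mm above the worktop) where the carrier's middle starts. x points into the hood (roughly the robot's left), y to the hood's own left (roughly towards the robot), z up. Base spans x -125 to +75. Rails 8 mm high from x -55 inwards leave an 85 mm lane for the carrier
- hood_roof_edge (a point): middle of the lower front edge of the hood's roof, 145 mm above the deck, 5 mm in front (x -5) of hood_deck; axes alike. The roof, 10 thick, covers all behind it: an upright gripper does not fit over the carrier's fin: lean the tool back out of the hood's open front by 30 to 45 degrees. Side walls start 15 mm behind the edge, 82 mm to each side
- hood_lip (a point): middle of the lower front edge of the low overhanging lip inside the hood, 10.5 mm above the deck and 23 mm behind hood_deck; axes alike. The lip is 8 mm thick, reaches back to the hood's rear and overhangs the rear 32 mm of the carrier, which cannot rise until it is drawn that far forward
- bolt (a joint): the hood's front bolt: a steel bar 110 x 10 x 10 mm across the deck in low channels (tops 15 mm above the deck), centre line at x -68 mm from hood_deck, barring the carrier's way. 0 = fully shut; drawn along +y (roughly towards the robot) to 0.098 m = fully open. The carrier's lane is clear from 0.092. It stays where it is left; friction 1.5 N
- bolt_knob (a point): grip point of the bolt's upright black knob, a round pin 14 mm thick and 40 mm tall on the bar; the point is on its axis 14 mm below its top, 38.5 mm above the deck and 26 mm above the bar's top; 40 mm to +y of hood_deck when shut. Axes as hood_deck; moves along +y as the bolt opens
- carrier_fin (a point): grip point of the slide carrier, an aluminium plate 110 (x) x 78 (y) x 8 mm with two glass slides let in, 0.11 to 0.23 kg: on the upright grey fin in its middle, 10 mm thick (y), 24 long (x), rising 46 mm above the plate. The point is 14 mm below the fin's top and 40 mm above the plate's underside. x points into the hood at the start
- carrier_mid (a point): the centre of the carrier's plate (half-way through its 8 mm thickness), 36 mm below carrier_fin; same axes. It starts flat on the deck, its rear end under the lip, its front end some 8 mm behind the bolt
- carrier: the same slide carrier; origin at the centre of the plate's underside; same axes
- tray_floor (a point): centre of the inner floor (15 mm above the worktop) of the low tray, a fixed plinth with a black mat and white rim, to the right of the hood. Inside 124 (x) x 92 (y) mm, 136 x 104 outside, rim 10 mm above the floor and 6 mm thick. Axes: x along its length, roughly to the robot's left, z up. The carrier fits lengthwise, either way round, with 7 mm to spare each side
- jar_1_mid (a point): a white screw-top specimen jar, 41 mm across and 58 high at the front of the worktop, middle or right; a bystander to be left alone; the point is at about half its height
- jar_2_mid (a point): a second such jar, at the left front; a bystander to be left alone; the point is at about half its height
- dropper_mid (a point): a small white dropper bottle with a red cap, 28 mm across and 70 high, behind the middle of the worktop; a bystander to be left alone; the point is at about half its height
- timer_mid (a point): a white lab timer, 42 x 66 x 57 mm at the front, right or middle; a bystander to be left alone; the point is at about half its height
- pipette_mid (a point): a blue pipette lying down, 222 mm long, 46 high, at the left front; a bystander to be left alone; the point is at about half its height
Mind the look-alikes: they are no part of the job. Leave any blue look-alike of the carrier alone.

How it is judged (in metres and radians):
On the way, in this order (a step that is already met when the one before it is completed fails the run):
1. the bolt is drawn open with the carrier still under the lip (value of joint bolt above 0.088 m and x of carrier_mid in the frame of hood_deck above -0.02 m), for 0.1 s.
2. the carrier is drawn forward out from under the lip, still down on the deck (x of carrier_mid in the frame of hood_deck below -0.033 m and z of carrier_mid in the frame of hood_deck below 0.012 m and horizontal distance between carrier_mid and hood_deck below 0.13 m).
3. the carrier is lifted off the deck (z of carrier_mid in the frame of hood_deck above 0.035 m), for 0.1 s.
4. the carrier lies flat inside the tray's rim, let go (x of carrier_mid in the frame of tray_floor between -0.01 and 0.01 m and y of carrier_mid in the frame of tray_floor between -0.01 and 0.01 m and z of carrier_mid in the frame of tray_floor between 0 and 0.0075 m and angle between carrier_mid's own z axis and vertical below 0.06 rad and angle between the x axis of carrier_mid and the x axis of tray_floor, either way round below 0.2 rad and contact force between the fingers and carrier below 0.1 N), for 0.2 s.
At the end, for the whole second after the job is handed in: The carrier lies at rest and released inside the tray's rim, flat (within about 3 degrees, its plate down on the tray's floor), within 10 mm of the tray's centre each way and 0.2 rad of its direction (either way round), and the bolt is shut to within 6 mm (all of step 4 and linear speed of carrier below 0.02 m/s and value of joint bolt below 0.006 m); the robot touches nothing.
It fails at once if the carrier falls: moves faster than 0.7 m/s without being held (linear speed of carrier above 0.7 m/s and contact force between the fingers and carrier below 0.05 N).
It fails at once if the carrier is tipped more than 25 degrees (angle between carrier_mid's own z axis and vertical above 0.44 rad).
It fails at once if a bystander is moved more than 30 mm (distance of any of jar_1_mid, jar_2_mid, dropper_mid, timer_mid, pipette_mid from where it was at the start of the episode above 0.03 m).
It also fails if it takes over 67 s, if anything falls off the work surface, if the arm or the gripper's body presses on something with over 40 N, if the wrist force passes 120 N, or if a joint passes its speed limit or range.

## Robot

A 7-joint arm with a two-finger parallel gripper is mounted at the origin on a cart in front of the work surface, level with it; the furniture and walls round the work are solid. World frame = base frame: x ahead of the robot, y to its left, z up, the work surface at z = 0. Lengths are in mm, angles in rad, forces in N, time in s.
With the tool pointing down it reaches from about 350 to 775 mm from the base axis. Payload 3.1 kg.
Tool frame: the origin (TCP) lies between the finger pads; the fingertips stand 8 mm ahead of it and the grasp point (between the pads) lies 11 mm behind it (arm.nose_length is the distance from the TCP to the fingertips, in mm); z points along the fingers, y is the line along which they close (so a half turn about z gives the same grasp; the last joint's range is limited). The gripper opens to 85 mm and grips with 20 to 120 N. Pads are 22 mm wide; open, the fingers measure 114 mm over their backs; the gripper's body (76 mm by 85 mm) begins 54 mm behind the grasp point. The pads swing forward as they close: fully open they stand 13 mm farther back than shut.
Start: joints at [-1.146, 0.311, 0.014, 1.512, -0.004, 1.319, -0.027], TCP at [247.494, 491.186, 239.304] pointing down, gripper open.
Joint ranges: [-2.7, 2.7], [-0.3, 1.91], [-1.27, 1.3], [0.12, 2.57], [-1.44, 4.58], [0.2, 2.03], [-3.05, 3.05]. Speed limits (rad/s): [2.79, 2.79, 3.14, 3.14, 3.14, 3.14, 3.14].

## Interface

Orientations are given as a unit quaternion [x, y, z, w].
In Python, from cell import arm gives the robot as it stands. The module is installed in compiled form; this text tells all that it offers.
- The arm moves only by the tool jog_arm, never from a script. Its argument "increments" is a list of rows, each a list of 7 numbers: the shift along the tool's x, y, z in cm, then the turn, a rotation vector about the tool's x, y, z in degrees, then the finger opening in cm, from 0 to 8.54. A call has exactly 10 rows; each row is the pose to reach, as a shift and turn from the pose commanded when the call began, along the tool's axes at that moment; what a row does not reach only later rows make up. A row lasts 1/10 s, in which the tool goes at most 50 mm and 8.59 degrees, less where a joint would pass 70% of its speed; a pose out of reach is approached as far as the arm can. A call with a gripper value outside its range is refused whole. The fingers move at their own pace and stop on an object; "newtons" is the grip in N (left out, the last holds). Time passes only in rows, so rows that repeat a pose let the fingers close, or fill a call up. It gives the time, the measured TCP pose, the force, the opening and the grip force at its end, in the units of the state.
- arm.state(): the state, without advancing time (a new reading comes with each control period).
- arm.read_camera(name): name is "scene" or "top" or "wrist"; returns a dict with "img" (384x512x3 uint8, red, green, blue), "camera_matrix" (3x3 intrinsics, pixels), "R" (3x3) and "t" (3): a world point X has camera coordinates R X + t. Camera axes: x right, y down, z forward; pixel columns grow to the right and rows downward; lengths in mm; the calibration is good to about 2 mm. A picture is of the moment at which its call begins. There is no depth.
- arm.job_done(): hands the job in; it is judged then, once.
The state is a dict: "time": time; "qpos": joint angles; "qd": joint speeds; "joint_torque": joint torques, N m; "eef_pos": TCP position; "orientation": TCP orientation; "wrist_force": force on the tool from outside, world axes, zero at the start; "ft_torque": the same for the moment, N m; "finger_gap": opening from 0.0 (shut) to 1.0 (fully open); "grip_force": force on a finger pad.
Only numpy, scipy, OpenCV 4.12 (cv2) and the standard library are available. Lean on these libraries where they do the work, as an engineer would, in place of code of your own. Each camera call takes 0.05 s, during which the arm holds its last target. There are 200 camera calls.

## Working session

There is one attempt and no reset: what is moved stays moved. The work goes in short steps, Python scripts to look and compute and a tool call to move; the robot and the scene stay as the last step left them, time stands still between calls to the robot, and variables do not carry over. Pictures are saved under pics/ and viewed, at most 11 in all, crops included, and the job is handed in when it is done.

Besides the shell and the picture viewer there is one more tool, called after ">>>" as name(argument=value, ...) on one line, values as JSON. jog_arm: Moves the arm, as the interface text tells. Its arguments: {"type":"object","properties":{"increments":{"type":"array","items":{"type":"array","items":{"type":"number"}}},"newtons":{"type":"number"}},"required":["increments"]}

```bash
mkdir -p pics; python3 - <<'E'
from cell import arm
import cv2,pickle
s=arm.state();print(s)
d={}
for n in ["scene","top","wrist"]:
    c=arm.read_camera(n);d[n]=c;cv2.imwrite(f"pics/{n}0.png",c["img"][:,:,::-1])
    print(n,c["camera_matrix"].tolist(),c["R"].tolist(),c["t"].tolist())
pickle.dump(d,open("v0.pkl","wb"))
a=cv2.hconcat([cv2.imread("pics/scene0.png"),cv2.imread("pics/top0.png")])
E
```

```text
{'time': 0.0, 'qpos': array([-1.14570827,  0.31171439,  0.01399064,  1.5130636 , -0.00439674,
        1.31917413, -0.02719811]), 'qd': array([-0.00191859,  0.00119018,  0.00065376, -0.00123137, -0.00021599,
       -0.00096371, -0.00014342]), 'joint_torque': array([ 2.34113922e-04, -3.79913235e+01,  1.46366484e-01, -2.30595249e+01,
        1.23234338e-02,  1.35099140e-02, -3.04377558e-06]), 'eef_pos': array([247.18297694, 490.53610023, 238.22458083]), 'orientation': array([ 2.31241420e-01,  9.72895704e-01, -1.14318099e-03, -2.21213494e-04]), 'wrist_force': array([-0.59976643, -0.05895695, -0.00935489]), 'ft_torque': array([-0.0326006 ,  0.03257273,  0.0008464 ]), 'grip_force': 0.0, 'finger_gap': 1.000463805715565}
scene [[464.376234748569, 0.0, 247.9285187151317], [0.0, 464.376234748569, 190.1096585133128], [0.0, 0.0, 1.0]] [[0.8376426994097758, -0.5460405748435654, -0.01394269522052334], [-0.3054246420982464, -0.447062901429063, -0.8407440455721265], [0.4528471001614804, 0.7085015545433451, -0.5412532227017236]] [-468.6256057799096, 298.762186788939, 1309.1054161351576]
top [[382.0699351240925, 0.0, 255.21007730106206], [0.0, 382.0699351240925, 191.68783896982532], [0.0, 0.0, 1.0]] [[0.02445173843234004, -0.9996315431327767, -0.011785179744926674], [-0.986923268968482, -0.02225872811568552, -0.15964651637676855], [0.1593253704097444, 0.0155347029793232, -0.9871038949103293]] [47.758010205166386, 604.0673812386547, 1415.0541183646353]
wrist [[302.1107045235505, 0.0, 257.9368750370397], [0.0, 302.1107045235505, 190.7521603532999], [0.0, 0.0, 1.0]] [[0.44982858410178483, 0.8931133963157311, -0.001645067283185379], [0.8536600270372136, -0.4294144804190661, 0.2947333748411437], [0.2625239096993074, -0.13398382487377414, -0.9555781137658953]] [-548.9038652060838, -38.98933297980914, 379.33454364607223]
```

View pics/top0.png

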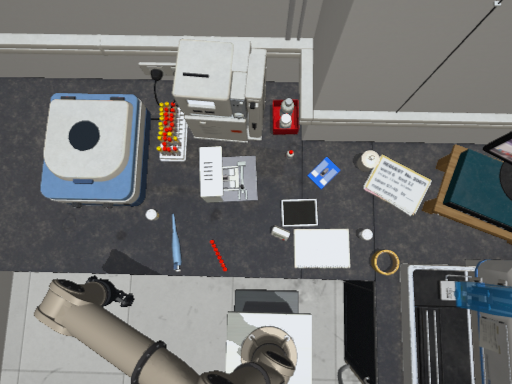

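View pics/scene0.png

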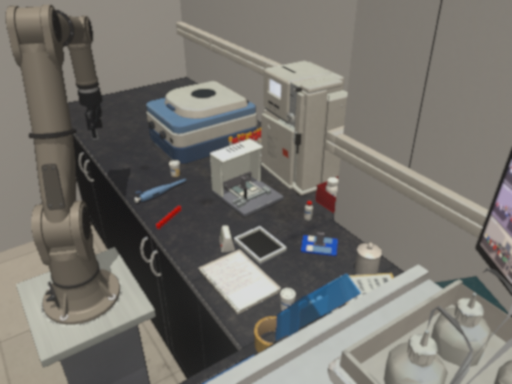

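The top view shows the hood at (228,175), the tray at (299,212), the dropper at (291,153), the timer at (280,233) and the jars at (366,235) and (152,215). Candidates for the carrier are the grey plate with a fin in the hood at (238,177) and the blue look-alike at (324,173). I choose the grey one in the hood and check it in a crop.

```bash
cat > h.py <<'E'
import numpy as np,cv2,pickle
from scipy.spatial.transform import Rotation as Ro
def ray(c,u,v,z):
    K,R,t=map(np.array,(c["camera_matrix"],c["R"],c["t"]))
    d=R.T@np.linalg.solve(K,[u,v,1]);o=-R.T@t
    return o+d*(z-o[2])/d[2]
def proj(c,X):
    p=np.array(c["R"])@X+np.array(c["t"]);p=np.array(c["camera_matrix"])@p;return p[:2]/p[2]
E
python3 - <<'E'
from h import *
d=pickle.load(open("v0.pkl","rb"))
t=d["top"]["img"][138:234,190:324,::-1];s=d["scene"]["img"][130:270,200:300,::-1]
T=cv2.resize(t,None,fx=4,fy=4,interpolation=cv2.INTER_CUBIC)
T=cv2.resize(t,(536,384),interpolation=cv2.INTER_CUBIC);S=cv2.resize(s,(260,364),interpolation=cv2.INTER_CUBIC)
S=cv2.copyMakeBorder(S,0,20,0,0,0)
cv2.imwrite("pics/crop1.png",cv2.hconcat([T,S]))
E
```

```text
(no output)
```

View pics/crop1.png

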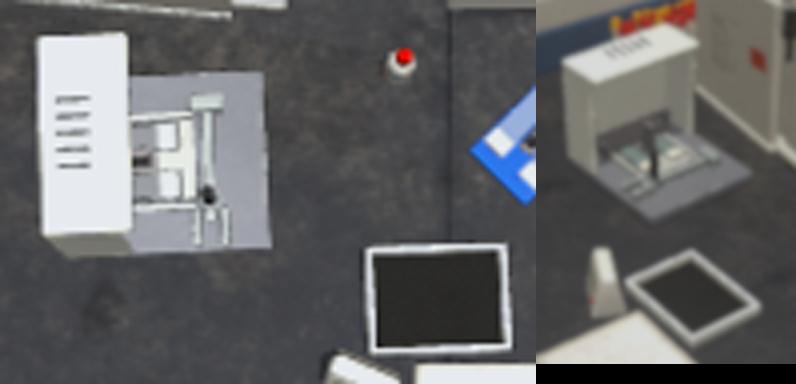

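The crop confirms it: grey carrier under the roof with its fin at crop (143,160), the bolt's black knob at (208,195), the deck's front edge running (262,72)–(271,247), and the tray at (366–512, 243–353).

```bash
python3 - <<'E'
from h import *
d=pickle.load(open("v0.pkl","rb"));c=d["top"];s=d["scene"]
f=lambda x,y:(190+(x+.5)/4-.5,138+(y+.5)/4-.5)
a=ray(c,*f(262,72),20);b=ray(c,*f(271,247),20);print("front",a,b,np.linalg.norm(a-b))
e=(a-b)/np.linalg.norm(a-b)  # -hood y
hx=np.array([-e[1],e[0],0]); yaw=np.arctan2(hx[1],hx[0])
D=(a+b)/2+125*hx;print("deck",D,"yaw",np.degrees(yaw))
k=ray(c,*f(208,193),20+52.5);print("knob top",k,"hood",hx@(k-D),-e@(k-D))
img=c["img"];g=cv2.cvtColor(img,cv2.COLOR_RGB2GRAY)
m=np.zeros_like(g);m[196:229,278:320]=(g[196:229,278:320]<58)
cs,_=cv2.findContours(m,cv2.RETR_EXTERNAL,cv2.CHAIN_APPROX_NONE)
roi=(g[196:230,276:322]>130).astype(np.uint8)
n,l,st,ce=cv2.connectedComponentsWithStats(roi);i=1+np.argmax(st[1:,4]);print(st[1:],ce[1:])
P=np.argwhere(l==l[3:30,5:40][0,10] if False else l==i)[:,::-1]+[276,196]
W=np.array([ray(c,u,v,25)[:2] for u,v in P],np.float32)
print(cv2.minAreaRect(W))
for n,p in [("A",(366,246)),("B",(509,243)),("C",(512,348)),("D",(370,353))]:print(n,ray(c,*f(*p),25))
print(ray(c,*f(403,57),70),"dropper")
E
```

```text
front [752.34952318  66.2806035   20.        ] [577.29830623  53.22574764  20.        ] 175.53734023456624
deck [655.52756226 184.40700756  20.        ] yaw 94.2650719576799
knob top [620.045624   113.45163587  72.5       ] hood -68.1200510269513 40.66068571125522
[[  5   3  37  28 229]
 [  0  31   6   3  12]
 [ 18  33  28   1  28]] [[23.32751092 16.12227074]
 [ 1.83333333 32.33333333]
 [31.5        33.        ]]
((529.4918823242188, -108.48774719238281), (104.57351684570312, 138.56527709960938), 1.3533504009246826)
A [579.67214877 -38.90632836  25.        ]
B [ 585.76229973 -177.29969657   25.        ]
C [ 484.14571513 -180.04072901   25.        ]
D [476.14948441 -44.15113288  25.        ]
[757.04692056 -69.46250515  70.        ] dropper
```

```bash
cat >> h.py <<'E'
D=np.array([655.5,184.4,20.]);YAW=94.3
def frame(yaw): return Ro.from_euler('z',yaw,degrees=True).as_matrix()
def hood(p): return D+frame(YAW)@np.array(p,float)
def ori(yaw,lean):  # tool x towards yaw(+up), tool z down
    l=np.radians(lean);F=frame(yaw)
    x=F@[np.cos(l),0,np.sin(l)];z=F@[np.sin(l),0,-np.cos(l)]
    return np.c_[x,np.cross(z,x),z]
def inc(s,P,Rt,back=11):  # P = wanted grasp point (11 mm behind TCP)
    Rc=Ro.from_quat(s["orientation"]).as_matrix();T=P+back*Rt[:,2]
    sh=Rc.T@(T-s["eef_pos"])/10;rv=Ro.from_matrix(Rc.T@Rt).as_rotvec(degrees=True)
    print("TCP",T.round(1),"shift",sh.round(2),"rot",rv.round(1))
def show(s):
    Rc=Ro.from_quat(s["orientation"]).as_matrix();g=s["eef_pos"]-11*Rc[:,2]
    print("t",round(s["time"],1),"q",s["qpos"].round(2),"grasp",g.round(1),"hood",(frame(YAW).T@(g-D)).round(1),"F",s["wrist_force"].round(1),"gap",round(s["finger_gap"]*85,1),"gf",round(s["grip_force"],1))
    e=Ro.from_matrix(ori(YAW,40).T@Rc).as_rotvec(degrees=True);print("err vs lean40 (tool)",e.round(1))
E
python3 - <<'E'
from h import *;from cell import arm
s=arm.state();show(s);inc(s,hood([-150,20,170]),ori(YAW,40))
E
```

```text
t 0.1 q [-1.15  0.31  0.01  1.51 -0.    1.32 -0.03] grasp [247.3 490.7 249.4] hood [336.  384.1 229.4] F [ 0.5 -0.5 -0.1] gap 84.8 gf 0.0
err vs lean40 (tool) [ 20.6 -36.4 -56.4]
TCP [646.3  40.4 181.6] shift [-55.9  -22.25   5.73] rot [-20.6  36.4  56.4]
```

>>> jog_arm(increments=[[-4, -2, -4, 0, 0, 0, 8.5], [-8, -4, -6, 0, 0, 0, 8.5], [-12, -6, -6, -2, 4, 6, 8.5], [-16, -8, -6, -4, 7, 11, 8.5], [-20, -10, -6, -6, 10, 16, 8.5], [-24, -12, -6, -8, 14, 22, 8.5], [-28, -13.5, -6, -10, 18, 28, 8.5], [-32, -15, -6, -12, 22, 34, 8.5], [-36, -16.5, -6, -14, 25, 39, 8.5], [-40, -18, -6, -16, 28, 44, 8.5]])

```text
time: 1.15
eef_pos: [524.8, 148.7, 299.2]
orientation: [0.567, 0.778, 0.186, -0.198]
wrist_force: [0.5, 1.3, 0.4]
finger_gap: 0.995
grip_force: 0.0
```

```bash
python3 - <<'E'
from h import *;from cell import arm
s=arm.state();show(s);inc(s,hood([-150,20,170]),ori(YAW,40))
E
```

```text
t 1.1 q [-0.3   0.35  0.45  1.48 -0.67  1.56  0.54] grasp [525.9 143.1 308.6] hood [-31.5 132.4 288.6] F [0.5 1.3 0.4] gap 84.6 gf 0.0
err vs lean40 (tool) [  4.3  -8.2 -12.3]
TCP [646.3  40.4 181.6] shift [-18.26   7.72   3.27] rot [-4.3  8.2 12.3]
```

>>> jog_arm(increments=[[-4, 1, 0, -1, 2, 3, 8.5], [-8, 3, 0, -2, 4, 6, 8.5], [-12, 5, 1, -3, 6, 9, 8.5], [-15, 6.5, 2, -4, 8, 12, 8.5], [-18.2, 7.7, 3.2, -4.3, 8.2, 12.3, 8.5], [-18.2, 7.7, 3.2, -4.3, 8.2, 12.3, 8.5], [-18.2, 7.7, 3.2, -4.3, 8.2, 12.3, 8.5], [-18.2, 7.7, 3.2, -4.3, 8.2, 12.3, 4], [-18.2, 7.7, 3.2, -4.3, 8.2, 12.3, 4], [-18.2, 7.7, 3.2, -4.3, 8.2, 12.3, 4]])

```text
time: 2.15
eef_pos: [645.6, 43.4, 184.8]
orientation: [0.637, 0.692, 0.233, -0.25]
wrist_force: [-0.5, 0.4, -0.1]
finger_gap: 0.509
grip_force: 0.0
```

```bash
python3 - <<'E'
from h import *;from cell import arm
s=arm.state();show(s);c=arm.read_camera("wrist");pickle.dump(c,open("w1.pkl","wb"))
cv2.imwrite("pics/w1.png",cv2.resize(c["img"][:,:,::-1],(800,600)))
for n,p in dict(knobtop=(-68,40,52.5),fin=(0,0,54),frontL=(-125,90,0),frontR=(-125,-90,0)).items(): print(n,proj(c,hood(p))*800/512)
inc(s,hood([-68,40,90]),ori(YAW,40))
E
```

```text
t 2.1 q [-0.02  0.72  0.47  1.28 -0.91  1.61  0.64] grasp [646.2  36.4 193.2] hood [-146.9   20.4  173.2] F [-0.5  0.4 -0.1] gap 43.2 gf 0.0
err vs lean40 (tool) [ 0.  -0.1 -0.4]
knobtop [369.45179174 313.12796105]
fin [434.28588603 215.17908625]
frontL [294.87095581 422.8024089 ]
frontR [570.10976989 424.73486448]
TCP [620.2 120.6 101.6] shift [ 0.73 -1.95 11.44] rot [-0.   0.1  0.4]
```

View pics/w1.png

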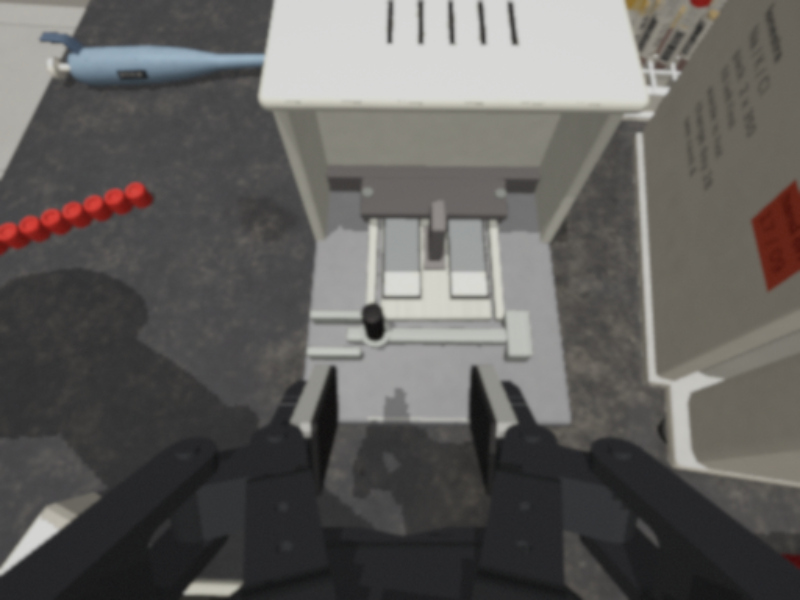

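The wrist picture shows the fin's top centre at (438,205), the knob's top at (373,309), the deck's right front corner at (570,422) and the carrier under the lip, all within about 5 mm of prediction.

```bash
python3 - <<'E'
from h import *
c=pickle.load(open("w1.pkl","rb"))
def H(u,v,z,n):
    p=ray(c,u*.64,v*.64,20+z);print(n,p.round(1),"hood",(frame(YAW).T@(p-D)).round(1))
H(438,204,54,"fin top mid");H(438,208,54,"fin top front (-12)")
H(373,309,52.5,"knob top");H(570,422,0,"corner -125,-90");H(316,240,0,"L edge y90");H(305,370,0,"L edge y90");H(551,240,0,"R edge")
H(435,318,8,"carrier front -55,0");H(382,318,8,"corner -55,39");H(493,318,8,"corner -55,-39")
H(434,217,18.5,"lip top front 23,0")
H(262,105,155,"roof TL");H(647,107,155,"roof TR")
E
```

```text
fin top mid [657.5 193.2  74. ] hood [ 8.6 -2.6 54. ]
fin top front (-12) [657.6 190.1  74. ] hood [ 5.5 -2.5 54. ]
knob top [622.5 116.4  72.5] hood [-65.3  38.   52.5]
corner -125,-90 [754.6  68.3  20. ] hood [-123.3  -90.2    0. ]
L edge y90 [568.1 189.5  20. ] hood [11.7 86.8  0. ]
L edge y90 [576.   88.4  20. ] hood [-89.8  86.4   0. ]
R edge [747.7 204.7  20. ] hood [ 13.3 -93.4   0. ]
carrier front -55,0 [662.  130.5  28. ] hood [-54.2  -2.5   8. ]
corner -55,39 [625.3 127.4  28. ] hood [-54.5  34.4   8. ]
corner -55,-39 [702.3 133.9  28. ] hood [-53.9 -42.9   8. ]
lip top front 23,0 [656.4 205.8  38.5] hood [21.3 -2.5 18.5]
roof TL [572.6 170.  175. ] hood [ -8.1  83.8 155. ]
roof TR [744.3 183.7 175. ] hood [ -7.4 -88.5 155. ]
```

```bash
sed -i 's/^D=.*/D=np.array([658.1,185.1,20.]);YAW=94.3/' h.py; python3 - <<'E'
from h import *
c=pickle.load(open("w1.pkl","rb"))
for p in [(-12,0,8),(-12,0,54),(12,0,54),(-68,40,52.5),(-55,0,8),(23,0,18.5),(23,0,10.5)]: print(p,(proj(c,hood(p))/.64).round(0))
cr=c["img"][115:215,190:345,::-1]
cv2.imwrite("pics/crop2.png",cv2.resize(cr,None,fx=5,fy=5,interpolation=cv2.INTER_CUBIC))
E
```

```text
(-12, 0, 8) [434. 263.]
(-12, 0, 54) [439. 231.]
(12, 0, 54) [438. 199.]
(-68, 40, 52.5) [374. 312.]
(-55, 0, 8) [435. 318.]
(23, 0, 18.5) [434. 214.]
(23, 0, 10.5) [433. 220.]
```

View pics/crop2.png

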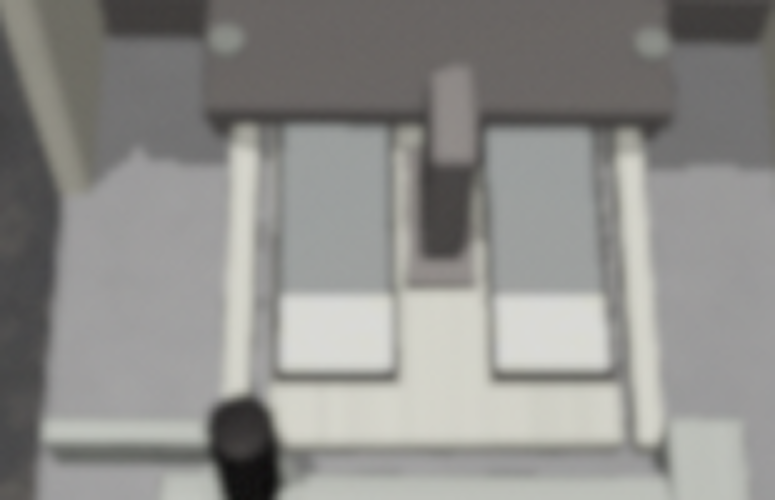

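The crop shows the fin's top from (455,70) to (455,162) and the knob's top at (240,425). Both match the model to 2 mm, so I go for the knob.

```bash
python3 - <<'E'
from h import *;from cell import arm
s=arm.state();show(s);R=ori(YAW,40);G=hood([-67.5,39.5,41]);inc(s,G-50*R[:,2],R);inc(s,G,R)
E
```

```text
t 2.2 q [-0.02  0.72  0.47  1.28 -0.91  1.61  0.64] grasp [646.2  36.2 192.9] hood [-147.6   23.1  172.9] F [ 0.1  0.2 -0. ] gap 40.0 gf 0.0
err vs lean40 (tool) [ 0.1 -0.1 -0.4]
TCP [625.7  89.8  90.9] shift [-2.31 -1.65 10.26] rot [-0.1  0.1  0.4]
TCP [623.2 121.9  52.6] shift [-2.3  -1.64 15.26] rot [-0.1  0.1  0.4]
```

>>> jog_arm(increments=[[-0.6, -0.5, 2.5, 0, 0, 0, 4], [-1.2, -1, 5, 0, 0, 0, 4], [-1.8, -1.4, 7.5, 0, 0, 0, 4], [-2.3, -1.6, 10, 0, 0, 0.4, 4], [-2.3, -1.6, 12, 0, 0, 0.4, 4], [-2.3, -1.6, 14, 0, 0, 0.4, 4], [-2.3, -1.6, 15.2, 0, 0, 0.4, 4], [-2.3, -1.6, 15.2, 0, 0, 0.4, 4], [-2.3, -1.6, 15.2, 0, 0, 0.4, 0.8], [-2.3, -1.6, 15.2, 0, 0, 0.4, 0.8]], newtons=30)

```text
time: 3.2
eef_pos: [621.9, 119.5, 52.4]
orientation: [0.64, 0.689, 0.23, -0.252]
wrist_force: [-0.8, -3.4, 6.1]
finger_gap: 0.153
grip_force: 29.6
```

>>> jog_arm(increments=[[0, 0, 0, 0, 0, 0, 0.8], [0, 0, 0, 0, 0, 0, 0.8], [0, 0, 0, 0, 0, 0, 0.8], [0, 0, 0, 0, 0, 0, 0.8], [0, 0, 0, 0, 0, 0, 0.8], [0, 0, 0, 0, 0, 0, 0.8], [0, 0, 0, 0, 0, 0, 0.8], [0, 0, 0, 0, 0, 0, 0.8], [0, 0, 0, 0, 0, 0, 0.8], [0, 0, 0, 0, 0, 0, 0.8]])

```text
time: 4.2
eef_pos: [622.0, 119.4, 52.5]
orientation: [0.64, 0.689, 0.23, -0.252]
wrist_force: [-4.5, -1.1, 4.0]
finger_gap: 0.153
grip_force: 29.6
```

```bash
python3 - <<'E'
from h import *;from cell import arm
s=arm.state();show(s)
E
```

```text
t 4.2 q [-0.12  0.8   0.41  1.51 -0.99  1.34  0.76] grasp [622.6 112.4  60.9] hood [-69.8  40.9  40.9] F [-4.5 -1.1  4. ] gap 13.0 gf 29.6
err vs lean40 (tool) [ 0.2 -0.1  0.2]
```

>>> jog_arm(increments=[[0, -0.8, 0, 0, 0, 0, 0.8], [0, -2, 0, 0, 0, 0, 0.8], [0, -3.2, 0, 0, 0, 0, 0.8], [0, -4.4, 0, 0, 0, 0, 0.8], [0, -5.6, 0, 0, 0, 0, 0.8], [0, -6.8, 0, 0, 0, 0, 0.8], [0, -8, 0, 0, 0, 0, 0.8], [0, -9.2, 0, 0, 0, 0, 0.8], [0, -9.9, 0, 0, 0, 0, 0.8], [0, -9.9, 0, 0, 0, 0, 0.8]])

```text
time: 5.2
eef_pos: [524.3, 112.4, 52.4]
orientation: [0.64, 0.688, 0.231, -0.251]
wrist_force: [-1.0, -1.6, 3.4]
finger_gap: 0.148
grip_force: 29.8
```

```bash
python3 - <<'E'
from h import *;from cell import arm
s=arm.state();show(s)
E
```

```text
t 5.2 q [-0.13  0.65  0.42  1.8  -0.97  1.25  0.9 ] grasp [524.8 105.4  60.8] hood [-69.5 138.9  40.8] F [-1.  -1.6  3.4] gap 12.6 gf 29.8
err vs lean40 (tool) [ 0.1 -0.1  0.2]
```

>>> jog_arm(increments=[[0, 0, 0, 0, 0, 0, 4], [0, 0, 0, 0, 0, 0, 4], [0, 0, 0, 0, 0, 0, 4], [0, 0, -1, 0, 0, 0, 4], [0, 0, -3, 0, 0, 0, 4], [0, 0, -5, 0, 0, 0, 4], [0, 0, -7, 0, 0, 0, 4], [0, 3, -8, 0, 0, 0, 4], [0, 7, -8, 0, 0, 0, 4], [0, 10, -8, 0, 0, 0, 4]])

```text
time: 6.2
eef_pos: [630.7, 69.0, 114.0]
orientation: [0.64, 0.689, 0.232, -0.25]
wrist_force: [1.2, -0.3, -0.0]
finger_gap: 0.468
grip_force: 0.0
```

```bash
python3 - <<'E'
from h import *;from cell import arm
s=arm.state();show(s);R=ori(YAW,40);G=hood([-1,0,41]);inc(s,G-60*R[:,2],R);inc(s,G,R)
c=arm.read_camera("wrist");pickle.dump(c,open("w2.pkl","wb"))
cv2.imwrite("pics/w2.png",cv2.resize(c["img"][:,:,::-1],(800,600)))
for p in [(-12,0,54),(-68,138,52.5),(-55,0,8)]: print(p,(proj(c,hood(p))/.64).round(0))
E
```

```text
t 6.2 q [-0.06  0.75  0.45  1.42 -0.94  1.47  0.72] grasp [631.2  61.9 122.5] hood [-120.8   36.1  102.5] F [ 1.2 -0.3 -0. ] gap 39.8 gf 0.0
err vs lean40 (tool) [-0.  -0.2  0.1]
TCP [660.5 152.7  98.5] shift [5.26 3.59 6.4 ] rot [ 0.   0.2 -0.1]
TCP [657.6 191.2  52.6] shift [ 5.27  3.59 12.4 ] rot [ 0.   0.2 -0.1]
(-12, 0, 54) [477. 201.]
(-68, 138, 52.5) [169. 312.]
(-55, 0, 8) [469. 318.]
```

View pics/w2.png

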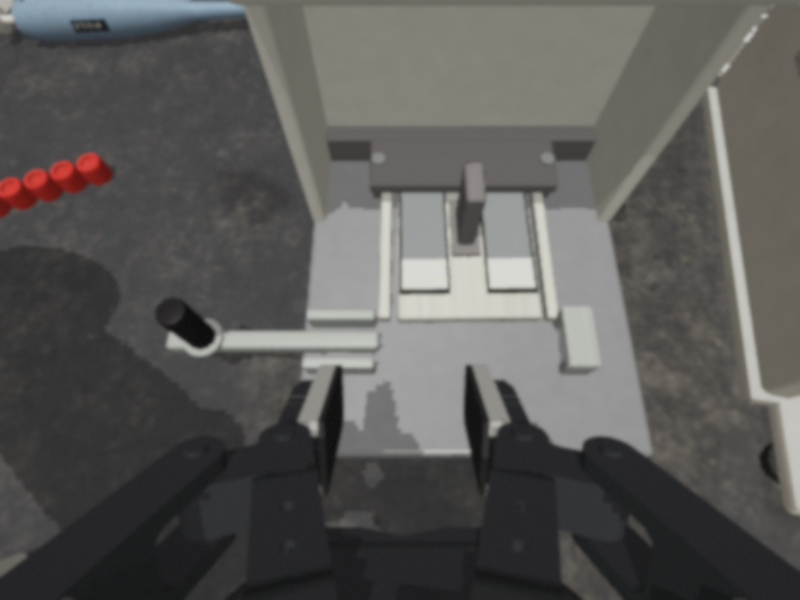

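The bolt is fully open (knob at (170,310), bar end at (378,340) clear of the lane), and the fin stands at (473,190) as predicted.

>>> jog_arm(increments=[[1.5, 1, 1.5, 0, 0, 0, 4], [3, 2, 3, 0, 0, 0, 4], [4.5, 3, 4.5, 0, 0, 0, 4], [5.3, 3.6, 6, 0, 0, 0, 4], [5.3, 3.6, 7.2, 0, 0, 0, 4], [5.3, 3.6, 8.4, 0, 0, 0, 4], [5.3, 3.6, 8.4, 0, 0, 0, 4], [5.3, 3.6, 8.4, 0, 0, 0, 4], [5.3, 3.6, 8.4, 0, 0, 0, 4], [5.3, 3.6, 8.4, 0, 0, 0, 4]])

```text
time: 7.25
eef_pos: [657.8, 165.2, 82.7]
orientation: [0.641, 0.688, 0.231, -0.25]
wrist_force: [-0.3, 0.3, 0.2]
finger_gap: 0.469
grip_force: 0.0
```

```bash
python3 - <<'E'
from h import *;from cell import arm
s=arm.state();show(s);R=ori(YAW,40);G=hood([-1,-1,41]);inc(s,G,R)
E
```

```text
t 7.2 q [-0.18  0.8   0.41  1.4  -1.    1.36  0.63] grasp [658.3 158.1  91.1] hood [-26.9   1.8  71.1] F [-0.3  0.3  0.2] gap 39.9 gf 0.0
err vs lean40 (tool) [ 0.  -0.2  0.2]
TCP [658.6 191.2  52.6] shift [0.06 0.28 3.97] rot [-0.   0.2 -0.2]
```

>>> jog_arm(increments=[[0, 0.1, 1, 0, 0, 0, 4], [0, 0.2, 2, 0, 0, 0, 4], [0, 0.2, 3, 0, 0, 0, 4], [0, 0.2, 3.9, 0, 0, 0, 4], [0, 0.2, 3.9, 0, 0, 0, 4], [0, 0.2, 3.9, 0, 0, 0, 4], [0, 0.2, 3.9, 0, 0, 0, 2.5], [0, 0.2, 3.9, 0, 0, 0, 1.8], [0, 0.2, 3.9, 0, 0, 0, 1.4], [0, 0.2, 3.9, 0, 0, 0, 0.5]], newtons=60)

```text
time: 8.25
eef_pos: [657.5, 191.3, 52.8]
orientation: [0.64, 0.688, 0.231, -0.251]
wrist_force: [0.5, -1.8, 2.1]
finger_gap: 0.105
grip_force: 59.4
```

>>> jog_arm(increments=[[0, 0, 0, 0, 0, 0, 0.5], [0, 0, 0, 0, 0, 0, 0.5], [0, 0, 0, 0, 0, 0, 0.5], [0, 0, 0, 0, 0, 0, 0.5], [0, 0, 0, 0, 0, 0, 0.5], [0, 0, 0, 0, 0, 0, 0.5], [0, 0, 0, 0, 0, 0, 0.5], [0, 0, 0, 0, 0, 0, 0.5], [0, 0, 0, 0, 0, 0, 0.5], [0, 0, 0, 0, 0, 0, 0.5]])

```text
time: 9.25
eef_pos: [657.5, 191.3, 52.7]
orientation: [0.64, 0.688, 0.231, -0.251]
wrist_force: [-1.9, -2.7, 5.4]
finger_gap: 0.107
grip_force: 60.1
```

```bash
python3 - <<'E'
from h import *;from cell import arm
s=arm.state();show(s)
R=ori(YAW,40);F=frame(YAW)
Rc=Ro.from_quat(s["orientation"]).as_matrix()
print("per -x 100:",Rc.T@F@[-10,0,0],"up 100",Rc.T@[0,0,10])
E
```

```text
t 9.2 q [-0.21  0.83  0.39  1.42 -1.03  1.3   0.65] grasp [658.  184.3  61.2] hood [-0.8  0.2 41.2] F [-1.9 -2.7  5.4] gap 9.1 gf 60.1
err vs lean40 (tool) [ 0.1 -0.1  0.2]
per -x 100: [-7.6736088   0.01214384 -6.41214321] up 100 [ 6.41209697 -0.02790351 -7.67360631]
```

>>> jog_arm(increments=[[-0.4, 0, -0.33, 0, 0, 0, 0.5], [-1, 0, -0.83, 0, 0, 0, 0.5], [-1.6, 0, -1.33, 0, 0, 0, 0.5], [-2.2, 0, -1.83, 0, 0, 0, 0.5], [-2.8, 0, -2.34, 0, 0, 0, 0.5], [-3.4, 0, -2.84, 0, 0, 0, 0.5], [-4, 0, -3.34, 0, 0, 0, 0.5], [-4.6, 0, -3.84, 0, 0, 0, 0.5], [-4.6, 0, -3.84, 0, 0, 0, 0.5], [-4.6, 0, -3.84, 0, 0, 0, 0.5]])

```text
time: 10.25
eef_pos: [662.1, 129.9, 52.7]
orientation: [0.641, 0.688, 0.231, -0.25]
wrist_force: [-1.6, 2.2, 6.3]
finger_gap: 0.105
grip_force: 59.8
```

```bash
python3 - <<'E'
from h import *;from cell import arm
s=arm.state();show(s)
c=arm.read_camera("wrist");pickle.dump(c,open("w3.pkl","wb"))
cv2.imwrite("pics/w3.png",c["img"][:,:,::-1])
E
```

```text
t 10.2 q [-0.12  0.86  0.41  1.38 -1.    1.37  0.7 ] grasp [662.6 122.8  61.1] hood [-62.4   0.2  41.1] F [-1.6  2.2  6.3] gap 8.9 gf 59.8
err vs lean40 (tool) [ 0.  -0.2  0.2]
```

View pics/w3.png

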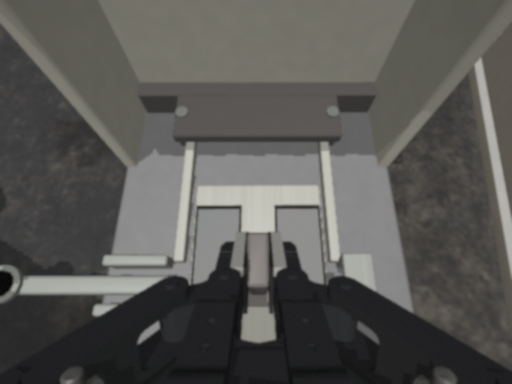

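The carrier has been drawn forward: its rear edge at (258,188) is well clear of the lip's edge at row 140. I lift it now.

>>> jog_arm(increments=[[0.3, 0, -0.4, 0, 0, 0, 0.5], [1, 0, -1.2, 0, 0, 0, 0.5], [1.9, 0, -2.3, 0, 0, 0, 0.5], [2.9, 0, -3.5, 0, 0, 0, 0.5], [3.9, 0, -4.7, 0, 0, 0, 0.5], [4.9, 0, -5.9, 0, 0, 0, 0.5], [5.9, 0, -7.1, 0, 0, 0, 0.5], [6.9, 0, -8.3, 0, 0, 0, 0.5], [7.7, 0, -9.2, 0, 0, 0, 0.5], [7.7, 0, -9.2, 0, 0, 0, 0.5]])

```text
time: 11.3
eef_pos: [663.2, 132.1, 175.0]
orientation: [0.639, 0.689, 0.232, -0.25]
wrist_force: [0.1, -1.0, -1.5]
finger_gap: 0.109
grip_force: 59.0
```

```bash
python3 - <<'E'
from h import *;from cell import arm
s=arm.state();show(s);R=ori(92.5,40)
inc(s,np.array([545,-290,230.]),R)
E
```

```text
t 11.3 q [-0.14  0.72  0.44  1.3  -0.95  1.51  0.54] grasp [663.7 125.1 183.5] hood [-60.3  -1.1 163.5] F [ 0.1 -1.  -1.5] gap 9.3 gf 59.0
err vs lean40 (tool) [-0.1 -0.1 -0. ]
TCP [ 544.7 -282.9  221.6] shift [-28.09 -14.9  -29.56] rot [-1.1  0.1  1.4]
```

>>> jog_arm(increments=[[-0.5, -0.3, -0.5, 0, 0, 0, 0.5], [-1.5, -0.8, -1.6, 0, 0, 0, 0.5], [-3, -1.6, -3.2, 0, 0, 0.2, 0.5], [-5, -2.6, -5.3, -0.2, 0, 0.4, 0.5], [-7.5, -4, -7.9, -0.4, 0, 0.6, 0.5], [-10, -5.3, -10.5, -0.6, 0, 0.8, 0.5], [-12.5, -6.6, -13.2, -0.8, 0, 1, 0.5], [-15, -8, -15.8, -1, 0, 1.2, 0.5], [-17.5, -9.3, -18.4, -1.1, 0, 1.4, 0.5], [-20, -10.6, -21, -1.1, 0, 1.4, 0.5]])

```text
time: 12.3
eef_pos: [575.8, -167.3, 205.3]
orientation: [0.653, 0.677, 0.234, -0.247]
wrist_force: [0.9, 0.1, -0.7]
finger_gap: 0.108
grip_force: 59.0
```

>>> jog_arm(increments=[[-2.2, -1.2, -2.3, 0, 0, 0, 0.5], [-4.2, -2.2, -4.4, 0, 0, 0, 0.5], [-5.8, -3.1, -6.1, 0, 0, 0, 0.5], [-7, -3.7, -7.4, 0, 0, 0, 0.5], [-7.7, -4.1, -8.1, 0, 0, 0, 0.5], [-8, -4.3, -8.5, 0, 0, 0, 0.5], [-8, -4.3, -8.5, 0, 0, 0, 0.5], [-8, -4.3, -8.5, 0, 0, 0, 0.5], [-8, -4.3, -8.5, 0, 0, 0, 0.5], [-8, -4.3, -8.5, 0, 0, 0, 0.5]])

```text
time: 13.3
eef_pos: [540.4, -279.6, 219.8]
orientation: [0.65, 0.679, 0.235, -0.248]
wrist_force: [-0.1, 0.5, -1.9]
finger_gap: 0.106
grip_force: 59.0
```

```bash
python3 - <<'E'
from h import *;from cell import arm
s=arm.state();show(s)
c=arm.read_camera("wrist");pickle.dump(c,open("w4.pkl","wb"))
cv2.imwrite("pics/w4.png",cv2.resize(c["img"][:,:,::-1],(800,600)))
E
```

```text
t 13.3 q [ 0.48  0.84  0.53  0.99 -0.8   1.97  0.92] grasp [ 540.7 -286.6  228.2] hood [-461.6  152.4  208.2] F [-0.1  0.5 -1.9] gap 9.0 gf 59.0
err vs lean40 (tool) [-0.9 -0.1  1.5]
```

View pics/w4.png

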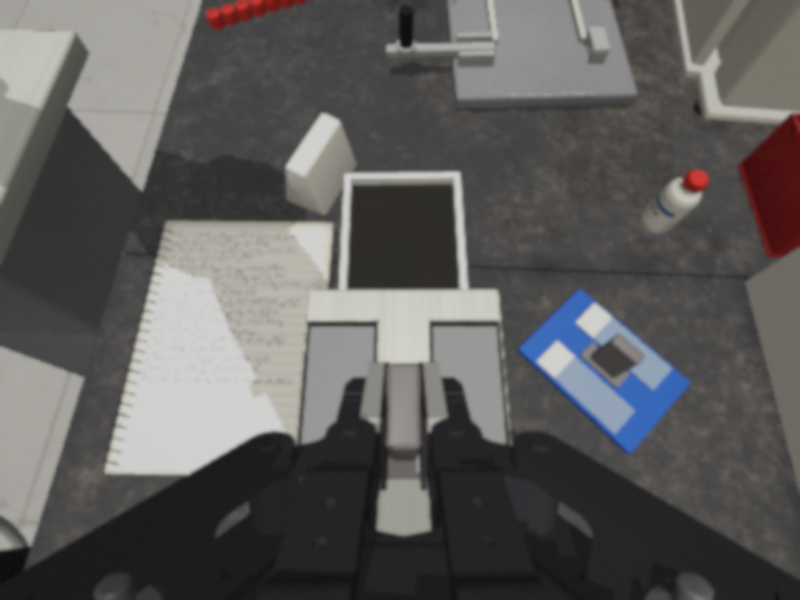

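The picture shows the tray's far rim with outer corners at (344,173) and (461,172), its sides down to (338,290) and (469,290), and the carrier held level with its rear edge at row 291. The timer is close by at (320,165).

```bash
python3 - <<'E'
from h import *;from cell import arm
c=pickle.load(open("w4.pkl","rb"));g=cv2.cvtColor(c["img"],cv2.COLOR_RGB2GRAY).astype(float)
q=lambda u,v,z:ray(c,(u+.5)*.64-.5,(v+.5)*.64-.5,z)
A=q(344,173,25);B=q(461,172,25);print(A,B,np.linalg.norm(A-B),"far edge x-yaw",np.degrees(np.arctan2((A-B)[1],(A-B)[0]))-90)
# side rims: subpixel inner edges (dark mat/white rim top) per row
L=[];Rr=[]
for v in range(122,180,4):
    r=g[v];
    for (a,b,l) in ((218,240,L),(285,300,Rr)):
        m=r[a:b]>(r[a:b].max()+r[250:270].min())/2; i=np.where(m)[0]; l.append([*ray(c,a+i.min(),v,25)[:2],*ray(c,a+i.max(),v,25)[:2]])
L=np.array(L);Rr=np.array(Rr);np.set_printoptions(precision=1,suppress=True)
for n,l in (("L",L),("R",Rr)):
    for k in (0,2):
        p=np.polyfit(l[:,k+1],l[:,k],1);print(n,k,"x at y=-100",np.polyval(p,-100),"yaw",90-np.degrees(np.arctan(p[0])))
col=g[100:140,240:275].mean(1);print(col.round(0))
for y in (308,499):print("carrier rear corner",q(y,291,228-40+8))
s=arm.state();show(s)
E
```

```text
[476.32767676 -43.69933499  25.        ] [581.06580023 -38.12612418  25.        ] 104.88629646473402 far edge x-yaw -266.9541120020577
L 0 x at y=-100 479.46627720047996 yaw 94.4950450632629
L 2 x at y=-100 485.5729660223372 yaw 92.86068978626639
R 0 x at y=-100 576.4640557650393 yaw 93.13565068134251
R 2 x at y=-100 583.4216755743947 yaw 92.92172327042553
[ 71.  70.  70.  70.  70.  70.  70.  70.  77. 111. 160. 192. 203. 196.
 172. 146. 131. 114.  85.  57.  46.  44.  44.  44.  45.  45.  45.  45.
  45.  45.  45.  45.  45.  45.  45.  45.  45.  45.  45.  45.]
carrier rear corner [ 499.9 -233.5  196. ]
carrier rear corner [ 577.3 -230.1  196. ]
t 13.3 q [ 0.5  0.8  0.5  1.  -0.8  2.   0.9] grasp [ 540.7 -286.9  228.1] hood [-461.8  152.5  208.1] F [-0.2  0.1 -1.8] gap 9.1 gf 59.0
err vs lean40 (tool) [-0.9 -0.1  1.5]
```

```bash
python3 - <<'E'
from h import *;from cell import arm
s=arm.state();R=ori(93,40)
inc(s,np.array([531.5,-109,120.]),R)
E
```

```text
TCP [ 531.1 -101.9  111.6] shift [ 6.73 -0.08 19.72] rot [ 0.1  0.1 -0.5]
```

>>> jog_arm(increments=[[0.3, 0, 1, 0, 0, 0, 0.5], [1, 0, 3, 0, 0, 0, 0.5], [2, 0, 6, 0, 0, 0, 0.5], [3.2, 0, 9.5, 0, 0, 0, 0.5], [4.4, 0, 13, 0, 0, -0.3, 0.5], [5.5, 0, 16, 0, 0, -0.5, 0.5], [6.2, -0.1, 18.3, 0, 0, -0.5, 0.5], [6.7, -0.1, 19.7, 0, 0, -0.5, 0.5], [6.7, -0.1, 19.7, 0, 0, -0.5, 0.5], [6.7, -0.1, 19.7, 0, 0, -0.5, 0.5]])

```text
time: 14.35
eef_pos: [531.1, -104.4, 111.7]
orientation: [0.648, 0.681, 0.235, -0.246]
wrist_force: [0.4, -0.8, -1.7]
finger_gap: 0.105
grip_force: 58.9
```

```bash
python3 - <<'E'
from h import *;from cell import arm
s=arm.state();show(s);R=ori(93,40)
inc(s,np.array([531.5,-109,75.]),R)
inc(s,np.array([531.5,-109,57.]),R)
c=arm.read_camera("top");g=c["img"];cv2.imwrite("pics/t5.png",cv2.resize(g[150:270,230:390,::-1],(800,600),interpolation=cv2.INTER_CUBIC))
E
```

```text
t 14.3 q [ 0.2   0.71  0.5   1.53 -0.81  1.57  0.98] grasp [ 531.5 -111.4  120.2] hood [-286.2  148.5  100.2] F [ 0.4 -0.8 -1.7] gap 8.9 gf 58.9
err vs lean40 (tool) [-1.  -0.2  1.1]
TCP [ 531.1 -101.9   66.6] shift [-2.7   0.    3.63] rot [ 0.2  0.2 -0.1]
TCP [ 531.1 -101.9   48.6] shift [-3.86 -0.    5.01] rot [ 0.2  0.2 -0.1]
```

View pics/t5.png

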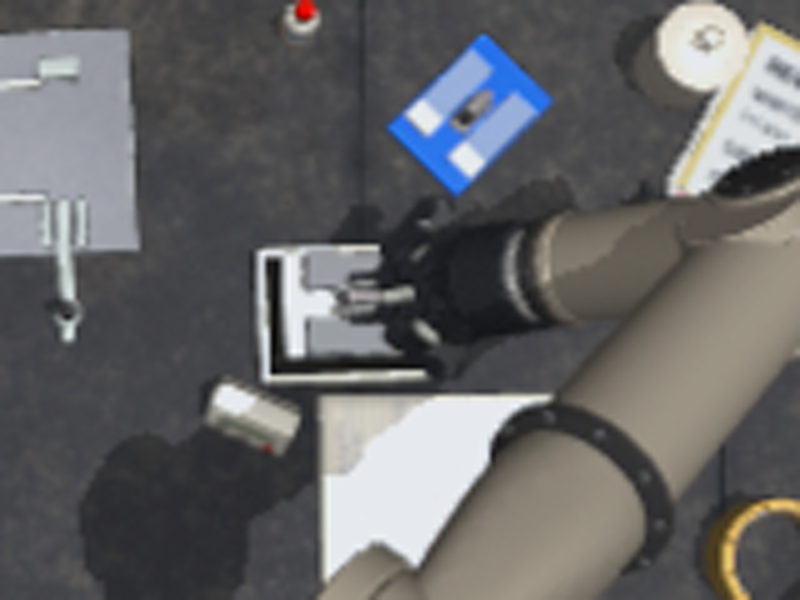

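The carrier (plate rear edge at (293,305)) hovers level over the tray with the timer clear at (250,415). I lower it slowly.

>>> jog_arm(increments=[[-0.3, 0, 0.5, 0, 0, 0, 0.5], [-0.8, 0, 1.2, 0, 0, 0, 0.5], [-1.3, 0, 1.8, 0, 0, 0, 0.5], [-1.9, 0, 2.6, 0, 0, 0, 0.5], [-2.5, 0, 3.4, 0, 0, 0, 0.5], [-2.9, 0, 3.9, 0, 0, 0, 0.5], [-3.2, 0, 4.2, 0, 0, 0, 0.5], [-3.4, 0, 4.4, 0, 0, 0, 0.5], [-3.4, 0, 4.4, 0, 0, 0, 0.5], [-3.4, 0, 4.4, 0, 0, 0, 0.5]])

```text
time: 15.4
eef_pos: [530.9, -101.3, 56.1]
orientation: [0.648, 0.681, 0.236, -0.246]
wrist_force: [-0.1, -0.1, -0.9]
finger_gap: 0.102
grip_force: 58.9
```

```bash
python3 - <<'E'
from h import *;from cell import arm
s=arm.state();show(s);R=ori(93,40)
inc(s,np.array([531.5,-109,56.]),R)
E
```

```text
t 15.4 q [ 0.21  0.78  0.48  1.56 -0.84  1.49  1.05] grasp [ 531.3 -108.3   64.5] hood [-283.1  148.5   44.5] F [-0.1 -0.1 -0.9] gap 8.7 gf 58.9
err vs lean40 (tool) [-1.  -0.1  1. ]
TCP [ 531.1 -101.9   47.6] shift [-0.6   0.02  0.61] rot [ 0.2  0.1 -0. ]
```

>>> jog_arm(increments=[[-0.1, 0, 0.1, 0, 0, 0, 0.5], [-0.2, 0, 0.2, 0, 0, 0, 0.5], [-0.3, 0, 0.3, 0, 0, 0, 0.5], [-0.36, 0, 0.4, 0, 0, 0, 0.5], [-0.42, 0, 0.48, 0, 0, 0, 0.5], [-0.48, 0, 0.55, 0, 0, 0, 0.5], [-0.52, 0, 0.6, 0, 0, 0, 0.5], [-0.56, 0, 0.65, 0, 0, 0, 0.5], [-0.56, 0, 0.65, 0, 0, 0, 0.5], [-0.56, 0, 0.65, 0, 0, 0, 0.5]])

```text
time: 16.4
eef_pos: [530.8, -101.3, 47.7]
orientation: [0.648, 0.681, 0.236, -0.247]
wrist_force: [-0.1, 0.1, 2.1]
finger_gap: 0.108
grip_force: 59.3
```

```bash
python3 - <<'E'
from h import *;from cell import arm
s=arm.state();show(s)
E
```

```text
t 16.4 q [ 0.21  0.79  0.48  1.56 -0.85  1.48  1.06] grasp [ 531.1 -108.3   56.1] hood [-283.1  148.6   36.1] F [-0.1  0.1  2.1] gap 9.2 gf 59.3
err vs lean40 (tool) [-1.  -0.1  1.1]
```

>>> jog_arm(increments=[[0, 0, 0, 0, 0, 0, 1.4], [0, 0, 0, 0, 0, 0, 2], [0, 0, 0, 0, 0, 0, 3], [0, 0, 0, 0, 0, 0, 3], [0, 0, 0, 0, 0, 0, 3], [0, 0, 0, 0, 0, 0, 3], [0, 0, -1, 0, 0, 0, 3], [0, 0, -3, 0, 0, 0, 3], [0, 0, -6, 0, 0, 0, 3], [0, 0, -9, 0, 0, 0, 3]])

```text
time: 17.4
eef_pos: [533.4, -159.7, 117.4]
orientation: [0.648, 0.681, 0.235, -0.247]
wrist_force: [0.5, 0.0, -0.4]
finger_gap: 0.351
grip_force: 0.0
```

>>> jog_arm(increments=[[1, 0, -3, 0, 0, 0, 3], [2, 0, -6, 0, 0, 0, 3], [3, 0, -9, 0, 0, 0, 3], [3, 0, -11, 0, 0, 0, 3], [3, 0, -11, 0, 0, 0, 3], [3, 0, -11, 0, 0, 0, 3], [3, 0, -11, 0, 0, 0, 3], [3, 0, -11, 0, 0, 0, 3], [3, 0, -11, 0, 0, 0, 3], [3, 0, -11, 0, 0, 0, 3]])

```text
time: 18.4
eef_pos: [535.7, -205.8, 219.5]
orientation: [0.648, 0.681, 0.235, -0.247]
wrist_force: [-0.6, -0.0, -0.4]
finger_gap: 0.353
grip_force: 0.0
```

```bash
python3 - <<'E'
from h import *;from cell import arm
s=arm.state();show(s)
c=arm.read_camera("wrist");pickle.dump(c,open("w6.pkl","wb"))
cv2.imwrite("pics/w6.png",cv2.resize(c["img"][:,:,::-1],(800,600)))
R=ori(YAW,40);inc(s,hood([-130,138,130]),R)
E
```

```text
t 18.4 q [ 0.36  0.73  0.53  1.2  -0.78  1.87  0.92] grasp [ 536.1 -212.8  227.9] hood [-387.7  151.5  207.9] F [-0.6 -0.  -0.4] gap 30.0 gf 0.0
err vs lean40 (tool) [-0.9 -0.1  1.1]
TCP [529.7  52.2 141.6] shift [14.77  0.69 22.53] rot [ 0.9  0.1 -1.1]
```

View pics/w6.png

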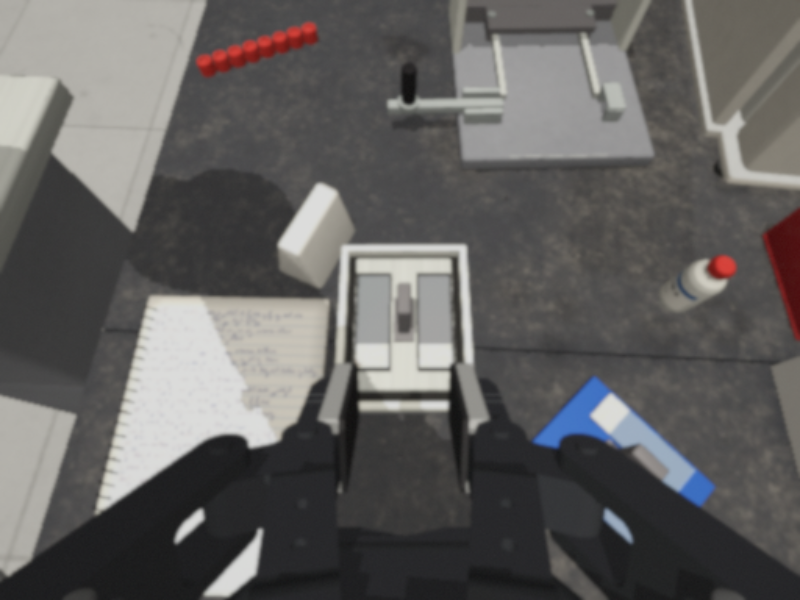

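The carrier lies flat and centred inside the rim (fin at (404,310), rim (340–473, 245–410)), released. Now the bolt, with its knob at (408,85).

```bash
python3 - <<'E'
from h import *;from cell import arm
s=arm.state();R=ori(YAW,40);inc(s,hood([-69.5,138.5,41])-70*R[:,2],R)
E
```

```text
TCP [528.   67.6 106.2] shift [13.71  0.6  26.26] rot [ 0.9  0.1 -1.1]
```

>>> jog_arm(increments=[[2, 0, 1.5, 0, 0, 0, 4], [4, 0, 4.5, 0.2, 0, -0.2, 4], [6, 0.2, 8, 0.4, 0, -0.4, 4], [8, 0.3, 12, 0.6, 0, -0.6, 4], [10, 0.4, 16, 0.8, 0, -0.8, 4], [11.5, 0.5, 20, 0.9, 0, -1.1, 4], [13, 0.6, 23.5, 0.9, 0, -1.1, 4], [13.7, 0.6, 26.2, 0.9, 0, -1.1, 4], [13.7, 0.6, 26.2, 0.9, 0, -1.1, 4], [13.7, 0.6, 26.2, 0.9, 0, -1.1, 4]], newtons=30)

```text
time: 19.45
eef_pos: [528.2, 66.6, 106.7]
orientation: [0.639, 0.689, 0.232, -0.249]
wrist_force: [0.2, -0.7, -0.8]
finger_gap: 0.466
grip_force: 0.0
```

```bash
python3 - <<'E'
from h import *;from cell import arm
s=arm.state();show(s);R=ori(YAW,40);inc(s,hood([-69.5,138.5,41]),R)
E
```

```text
t 19.4 q [-0.06  0.59  0.44  1.73 -0.88  1.36  0.85] grasp [528.7  59.6 115.2] hood [-115.5  138.4   95.2] F [ 0.2 -0.7 -0.8] gap 39.6 gf 0.0
err vs lean40 (tool) [-0.1 -0.1 -0.1]
TCP [524.7 112.5  52.6] shift [ 0.06 -0.02  7.1 ] rot [0.1 0.1 0.1]
```

>>> jog_arm(increments=[[0, 0, 1.2, 0, 0, 0, 4], [0, 0, 2.8, 0, 0, 0, 4], [0, 0, 4.4, 0, 0, 0, 4], [0, 0, 6, 0, 0, 0, 4], [0, 0, 7, 0, 0, 0, 4], [0, 0, 7, 0, 0, 0, 4], [0, 0, 7, 0, 0, 0, 2], [0, 0, 7, 0, 0, 0, 0.8], [0, 0, 7, 0, 0, 0, 0.8], [0, 0, 7, 0, 0, 0, 0.8]])

```text
time: 20.45
eef_pos: [525.5, 110.7, 53.3]
orientation: [0.64, 0.689, 0.233, -0.249]
wrist_force: [-0.2, -0.9, 0.4]
finger_gap: 0.154
grip_force: 29.4
```

>>> jog_arm(increments=[[0, 0.8, 0, 0, 0, 0, 0.8], [0, 2, 0, 0, 0, 0, 0.8], [0, 3.2, 0, 0, 0, 0, 0.8], [0, 4.4, 0, 0, 0, 0, 0.8], [0, 5.6, 0, 0, 0, 0, 0.8], [0, 6.8, 0, 0, 0, 0, 0.8], [0, 8, 0, 0, 0, 0, 0.8], [0, 9, 0, 0, 0, 0, 0.8], [0, 9.6, 0, 0, 0, 0, 0.8], [0, 9.9, 0, 0, 0, 0, 0.8]])

```text
time: 21.45
eef_pos: [622.2, 117.8, 53.4]
orientation: [0.639, 0.69, 0.231, -0.251]
wrist_force: [-9.3, -4.9, 7.2]
finger_gap: 0.15
grip_force: 30.5
```

```bash
python3 - <<'E'
from h import *;from cell import arm
s=arm.state();show(s)
E
```

```text
t 21.4 q [-0.1   0.79  0.38  1.51 -0.97  1.33  0.76] grasp [622.8 110.8  61.8] hood [-71.4  40.8  41.8] F [-9.3 -4.9  7.2] gap 12.7 gf 30.5
err vs lean40 (tool) [ 0.2 -0.1 -0. ]
```

>>> jog_arm(increments=[[0, 0, 0, 0, 0, 0, 2], [0, 0, 0, 0, 0, 0, 4], [0, 0, 0, 0, 0, 0, 4], [0, 0, 0, 0, 0, 0, 4], [0, 0, -2, 0, 0, 0, 4], [0, 0, -5, 0, 0, 0, 4], [0, 0, -9, 0, 0, 0, 4], [0, 0, -13, 0, 0, 0, 4], [0, 0, -15, 0, 0, 0, 4], [0, 0, -15, 0, 0, 0, 4]])

```text
time: 22.45
eef_pos: [632.6, 19.1, 170.8]
orientation: [0.641, 0.689, 0.234, -0.246]
wrist_force: [0.3, -0.3, -0.6]
finger_gap: 0.469
grip_force: 0.0
```

```bash
python3 - <<'E'
from h import *;from cell import arm
s=arm.state();show(s)
c=arm.read_camera("wrist");t=arm.read_camera("top")
print((proj(c,hood((-68,40,52.5)))*.78).round(0))
a=cv2.resize(c["img"][:,:,::-1],(400,300));b=cv2.resize(t["img"][150:246,228:356,::-1],(400,300))
cv2.imwrite("pics/f.png",cv2.hconcat([a,b]))
E
```

```text
t 22.4 q [ 0.03  0.71  0.45  1.33 -0.88  1.58  0.69] grasp [633.   12.1 179.3] hood [-170.7   38.   159.3] F [ 0.3 -0.3 -0.6] gap 39.9 gf 0.0
err vs lean40 (tool) [-0.5 -0.4 -0. ]
[198. 133.]
```

View pics/f.png

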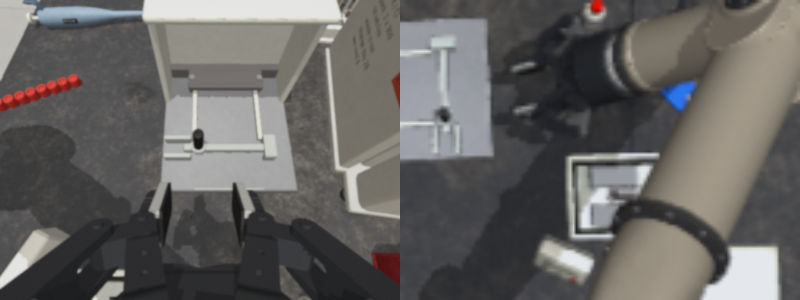

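The bolt is shut, with its knob at (198,135) and its bar reaching the stop block. The carrier lies in the tray at (610,195), and the robot is clear of everything.

```bash
python3 -c "
from cell import arm
print(arm.job_done())"
```

```text
the job is handed in; nothing more can be done
None
```

I handed the job in at about 22 s: the carrier lies flat, centred and released in the tray, the bolt is shut against its stop, and no bystander was touched; the hand-in returned no verdict.

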